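# Top up the kiln hearth to four lamps and set the burner's air valve two turns open

## Task

Get the kiln ready for lighting. Two clay lamps already stand on the kiln's hearth shelf: gently set two more of the small spouted lamps from the wooden ware board on it, upright, so that exactly four are loaded, and leave everything else where it is. Then take the red valve wheel by its black turning handle, screw it clockwise fully shut to the stop, back it off exactly two full turns, and finish while still holding the handle.

Things in the scene. Friction and masses are not known exactly. Their poses are not given: they have to be found in the camera images.
- kiln: low grey steel and cream brick base of a top-hat kiln, 280 mm square, fixed. Origin: centre of its underside, on the table; x, y along its sides. On top a flat rimless hearth shelf, 240 x 240 mm, centred, upper face 104 mm above the origin. Burner pipe, green valve (axis at x -60, y -310 mm) and blue blower (190 mm tall) run off towards its -y side, part of the same body.
- hub (a point): centre of the upper face of the valve wheel's hub, on the wheel's vertical axis, 168 mm above the table. The red wheel is 140 mm across, with a 16 mm round rim (top 165 mm above the table) and three spokes. A thin steel stem sticks out of the hub, 3 to 17 mm, and rises 3 mm per turn as the valve opens.
- wheel (a joint): turn of the valve wheel in rad about the vertical axis: 0 = screwed shut against a hard stop, grows counter-clockwise seen from above (opening), 6.283 per turn, ends at 28.3 fully open. The wheel stays at its height, stays where it is left, and its packing drags with 0.2 N m, about 3.5 N at the handle.
- handle: black revolving handle that stands upright on the wheel's rim, a round barrel 23 mm in diameter and 66 mm long, spinning freely on its pin. Origin: centre of its lower end, 60 mm from the wheel's axis and 168 mm above the table; z up along the barrel.
- handle_top (a point): centre of the top face of the black handle, 234 mm above the table.
- ware_board: fixed wooden ware board on battens, 230 x 240 mm, its upper face 56 mm above the table; stands somewhere else each time. Origin: centre of its underside, on the table.
- lamp_a: small grey raw-clay lamp on the ware board: round open dish, 57 mm across the rim, 34 mm foot, 27 mm high, 5 mm wall, the upper 12 mm of its side nearly upright; a pinched spout at the rim reaches 39 mm from the axis along its own +x; about 50 g. Origin: centre of its underside. Any two of the three on the board are to be loaded, the third stays.
- lamp_b: small grey raw-clay lamp on the ware board: round open dish, 57 mm across the rim, 34 mm foot, 27 mm high, 5 mm wall, the upper 12 mm of its side nearly upright; a pinched spout at the rim reaches 39 mm from the axis along its own +x; about 50 g. Origin: centre of its underside. Any two of the three on the board are to be loaded, the third stays.
- lamp_c: small grey raw-clay lamp on the ware board: round open dish, 57 mm across the rim, 34 mm foot, 27 mm high, 5 mm wall, the upper 12 mm of its side nearly upright; a pinched spout at the rim reaches 39 mm from the axis along its own +x; about 50 g. Origin: centre of its underside. Any two of the three on the board are to be loaded, the third stays.
- loaded_a: the same kind of lamp, already loaded on the far (+x) half of the hearth shelf; stays where it is. Origin: centre of its underside.
- loaded_b: the same kind of lamp, already loaded on the far (+x) half of the hearth shelf; stays where it is. Origin: centre of its underside.
- pot: bystander on the ware board: red-brown round pot without spout, 54 mm across, 50 mm high. Origin: centre of its underside.
- prop_a: bystander: cream kiln prop, upright cylinder 36 mm in diameter, 50 mm high. Origin: centre of its underside.
- prop_b: bystander: cream kiln prop, upright cylinder 36 mm in diameter, 70 mm high. Origin: centre of its underside.
- bowl: bystander: blue bowl, 110 mm across, 50 mm high, on the table. Origin: centre of its underside.
- brush: bystander: brush 170 mm long lying on the table.

How it is judged (in metres and radians):
On the way, in this order (a step that is already met when the one before it is completed fails the run):
1. exactly four lamps stand upright on the hearth shelf, released and at rest: the two that were there and two from the ware board ((((x of lamp_a in the frame of kiln between -0.115 and 0.115 m and y of lamp_a in the frame of kiln between -0.115 and 0.115 m and z of lamp_a in the frame of kiln between 0.099 and 0.11 m and angle between lamp_a's own z axis and vertical below 0.15 rad and linear speed of lamp_a below 0.02 m/s and contact force between the fingers and lamp_a below 0.1 N) and (x of lamp_b in the frame of kiln between -0.115 and 0.115 m and y of lamp_b in the frame of kiln between -0.115 and 0.115 m and z of lamp_b in the frame of kiln between 0.099 and 0.11 m and angle between lamp_b's own z axis and vertical below 0.15 rad and linear speed of lamp_b below 0.02 m/s and contact force between the fingers and lamp_b below 0.1 N) and distance of lamp_c from where it was at the start of the episode below 0.03 m) or ((x of lamp_a in the frame of kiln between -0.115 and 0.115 m and y of lamp_a in the frame of kiln between -0.115 and 0.115 m and z of lamp_a in the frame of kiln between 0.099 and 0.11 m and angle between lamp_a's own z axis and vertical below 0.15 rad and linear speed of lamp_a below 0.02 m/s and contact force between the fingers and lamp_a below 0.1 N) and (x of lamp_c in the frame of kiln between -0.115 and 0.115 m and y of lamp_c in the frame of kiln between -0.115 and 0.115 m and z of lamp_c in the frame of kiln between 0.099 and 0.11 m and angle between lamp_c's own z axis and vertical below 0.15 rad and linear speed of lamp_c below 0.02 m/s and contact force between the fingers and lamp_c below 0.1 N) and distance of lamp_b from where it was at the start of the episode below 0.03 m) or ((x of lamp_b in the frame of kiln between -0.115 and 0.115 m and y of lamp_b in the frame of kiln between -0.115 and 0.115 m and z of lamp_b in the frame of kiln between 0.099 and 0.11 m and angle between lamp_b's own z axis and vertical below 0.15 rad and linear speed of lamp_b below 0.02 m/s and contact force between the fingers and lamp_b below 0.1 N) and (x of lamp_c in the frame of kiln between -0.115 and 0.115 m and y of lamp_c in the frame of kiln between -0.115 and 0.115 m and z of lamp_c in the frame of kiln between 0.099 and 0.11 m and angle between lamp_c's own z axis and vertical below 0.15 rad and linear speed of lamp_c below 0.02 m/s and contact force between the fingers and lamp_c below 0.1 N) and distance of lamp_a from where it was at the start of the episode below 0.03 m)) and x of loaded_a in the frame of kiln between -0.115 and 0.115 m and y of loaded_a in the frame of kiln between -0.115 and 0.115 m and z of loaded_a in the frame of kiln between 0.099 and 0.11 m and angle between each of loaded_a, loaded_b's own z axis and vertical below 0.15 rad and linear speed of each of loaded_a, loaded_b below 0.02 m/s and contact force between the fingers and loaded_a below 0.1 N and x of loaded_b in the frame of kiln between -0.115 and 0.115 m and y of loaded_b in the frame of kiln between -0.115 and 0.115 m and z of loaded_b in the frame of kiln between 0.099 and 0.11 m and contact force between the fingers and loaded_b below 0.1 N), for 0.2 s.
2. the valve wheel is screwed fully shut, within 5 degrees of the stop (value of joint wheel below 0.087 rad), for 0.1 s.
At the end, for the whole second after the job is handed in: Four lamps upright (8 deg), released, at rest on the hearth shelf, centres 5 mm inside its edges; the third board lamp within 30 mm of its start; wheel at rest two turns (+-15 deg) open; fingers hold the black handle with over 3 N, the grasp point within 20 mm of its axis (all of step 1 and value of joint wheel between 12.306 and 12.826 rad and velocity of joint wheel between -0.1 and 0.1 rad/s and contact force between the fingers and handle above 3 N and horizontal distance between the grasp point and handle below 0.02 m and height (world z) of the grasp point between 0.172 and 0.246 m); the arm keeps its last pose, push and grip.
It fails at once if a bystander (pot, kiln props, bowl, brush) or a lamp already on the hearth is shifted by more than 30 mm (distance of any of pot, prop_a, prop_b, bowl, brush, loaded_a, loaded_b from where it was at the start of the episode above 0.03 m).
It fails at once if a raw lamp is dropped from more than about 15 mm (touched by nothing and faster than 0.55 m/s) ((linear speed of lamp_a above 0.55 m/s and contact force between anything else and lamp_a below 0.05 N) or (linear speed of lamp_b above 0.55 m/s and contact force between anything else and lamp_b below 0.05 N) or (linear speed of lamp_c above 0.55 m/s and contact force between anything else and lamp_c below 0.05 N)).
It fails at once if a raw lamp is pressed on the hearth with more than 40 N (contact force between any of lamp_a, lamp_b, lamp_c and kiln above 40 N).
It also fails if it takes over 72 s, if anything falls off the work surface, if the arm or the gripper's body presses on something with over 40 N, if the wrist force passes 120 N, or if a joint passes its speed limit or range.

## Robot

A 6-joint arm with a two-finger parallel gripper is mounted at the origin on the work surface. World frame = base frame: x ahead of the robot, y to its left, z up, the work surface at z = 0. Lengths are in m, angles in degrees, forces in N, time in s.
With the tool pointing down it reaches from about 0.4 to 0.825 m from the base axis. Payload 7 kg.
Tool frame: the origin (TCP) lies on the centre line of the jaws, within the pads' length; the fingertips stand 19 mm ahead of it and the grasp point (between the pads) is the TCP; z points along the fingers, y is the line along which they close (so a half turn about z gives the same grasp; the last joint's range is limited). The gripper opens to 88 mm and grips with 3 to 60 N. Pads are 19 mm wide; open, the fingers measure 130 mm over their backs; the gripper's body (78 mm by 193 mm) begins 47 mm behind the grasp point.
Start: joints at [-50.243, 20.546, 0.682, 0, -70.136, -16.507], TCP at [0.266, -0.62, 0.223] pointing down, gripper open.
Joint ranges: [-176.03, 176.03], [-82.01, 121.73], [-58.28, 71.71], [-173.87, 95.51], [-174.79, -0.11], [-173.66, 173.66]. Speed limits (degrees/s): [136.94, 136.94, 172.46, 180, 180, 180].

## Interface

Orientations are given as [roll, pitch, yaw] about the fixed x, y, z axes, in that order (R = Rz(yaw) Ry(pitch) Rx(roll)).
In Python, from plant import get_state, capture, close_job gives the robot as it stands.
- The arm moves only by the tool apply_moves, never from a script. Its argument "targets" is a list of rows, each a list of 7 numbers: the opening, from 0 (shut) to 1 (fully open), then the shift along the tool's x, y, z normalised to -1 to 1, where 1 is 1000 mm, then the turn, a rotation vector about the tool's x, y, z normalised to -1 to 1, where 1 is 90 degrees. In form: [[claw, tx, ty, tz, ax, ay, az], ...]. A call has 1 to 20 rows; each row shifts and turns the commanded pose from where the row before left it, along the tool's axes as they then stand; what a row does not reach is not made up. A row lasts 1/12 s, in which the tool goes at most 41.7 mm and 7.16 degrees, less where a joint would pass 70% of its speed; a pose out of reach is approached as far as the arm can. A call with a number of a shift or a turn outside -1 to 1 is refused whole. A call with a gripper value outside its range is refused whole. The fingers move at their own pace and stop on an object; "newtons" is the grip in N (left out, the last holds). Time passes only in rows, so rows that do not move let the fingers close. It gives the time, the measured TCP pose, the force, the opening and the grip force at its end, in the units of the state.
- get_state(): the state, without advancing time (a new reading comes with each control period).
- capture(name): name is "side" or "top"; returns a dict with "frame" (384x512x3 uint8, red, green, blue), "range_z" (384x512 float32, m along the optical axis (not along the pixel's ray), 0 where there is no reading), "camera_matrix" (3x3 intrinsics, pixels), "T" (4x4, takes a point from camera to world coordinates). Camera axes: x right, y down, z forward; pixel columns grow to the right and rows downward; lengths in m; the calibration is good to about 2 mm. A picture is of the moment at which its call begins.
- close_job(): hands the job in; it is judged then, once.
The state is a dict: "time_s": time; "joints": joint angles; "qd": joint speeds; "joint_torque": joint torques, N m; "tcp_pos": TCP position; "eef_rot": TCP orientation; "contact_force": force on the tool from outside, world axes, zero at the start; "moment": the same for the moment, N m; "gripper_width": finger opening in m; "gripper_force": force on a finger pad.
Only numpy, scipy, OpenCV 4.12 (cv2) and the standard library are available. Lean on these libraries where they do the work, as an engineer would, in place of code of your own. Each camera call takes 0.05 s, during which the arm holds its last target. There are 200 camera calls.

## Working session

There is one attempt and no reset: what is moved stays moved. The work goes in short steps, Python scripts to look and compute and a tool call to move; the robot and the scene stay as the last step left them, time stands still between calls to the robot, and variables do not carry over. Pictures are saved under pics/ and viewed, at most 10 in all, crops included, and the job is handed in when it is done.

Besides the shell and the picture viewer there is one more tool, called by a JSON object that holds its "fn" and its "kwargs". apply_moves: Moves the arm, as the interface text tells. Scaled input: -1 to 1 covers 1000 mm each way for a shift and 90 degrees each way for a turn. Its arguments: {"type":"object","properties":{"targets":{"type":"array","items":{"type":"array","items":{"type":"number"}}},"newtons":{"type":"number"}},"required":["targets"]}

```bash
mkdir -p pics
cat > h.py <<'E'
import numpy as np,cv2
from plant import get_state,capture,close_job
def pts(c):
    K=c["camera_matrix"];z=c["range_z"];v,u=np.mgrid[:384,:512]
    P=np.stack([(u-K[0,2])/K[0,0]*z,(v-K[1,2])/K[1,1]*z,z,np.ones_like(z)],-1)@c["T"].T
    return P[...,:3]
def save(c,n): cv2.imwrite(f"pics/{n}.png",c["frame"][...,::-1])
E
python3 - <<'E'
from h import *
for n in("top","side"):
    c=capture(n);save(c,n+"0");print(c["camera_matrix"],c["T"].round(3));np.savez(n+"0.npz",**c)
print(get_state())
E
```

```text
[[349.05574654   0.         251.86479811]
 [  0.         349.05574654 191.7999497 ]
 [  0.           0.           1.        ]] [[-0.003 -0.984  0.176  0.382]
 [-1.     0.006  0.018  0.015]
 [-0.019 -0.176 -0.984  1.08 ]
 [ 0.     0.     0.     1.   ]]
[[375.10663746   0.         259.90871541]
 [  0.         375.10663746 191.59540683]
 [  0.           0.           1.        ]] [[-0.997 -0.057  0.049  0.501]
 [-0.075  0.686 -0.724  0.759]
 [ 0.008 -0.725 -0.688  0.877]
 [ 0.     0.     0.     1.   ]]
{'time_s': 0.1, 'joints': array([-5.02407183e+01,  2.05876601e+01,  6.37556755e-01, -2.01677864e-02,
       -7.01354056e+01, -1.65057014e+01]), 'qd': array([-0.05709625, -0.10188413,  0.10436932, -0.05035485, -0.02019702,
       -0.0244735 ]), 'joint_torque': array([-9.83222890e-04, -5.84162486e+01,  2.93753529e+01,  7.01564714e+00,
        1.02001344e-02, -6.47029242e-05]), 'tcp_pos': array([ 0.26628015, -0.61975595,  0.22189388]), 'eef_rot': array([ 1.79912628e+02, -6.11799247e-03, -1.56753282e+02]), 'contact_force': array([ 0.51357165, -0.3251098 , -0.15130033]), 'moment': array([-0.03216621,  0.01938487, -0.01327315]), 'gripper_force': 0.0, 'gripper_width': 0.08764972226577193}
```

View pics/top0.png

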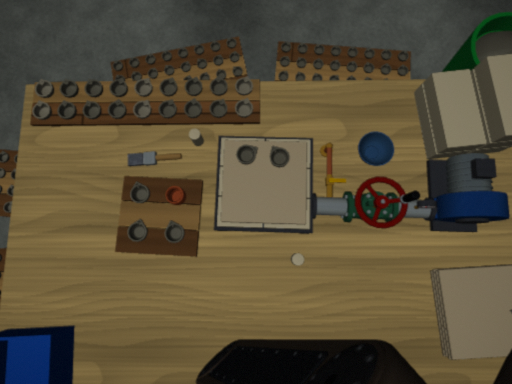

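View pics/side0.png

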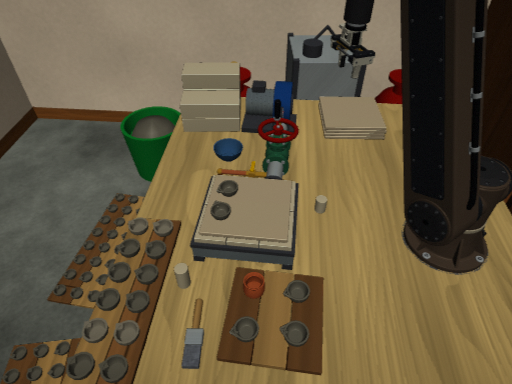

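The top view shows lamps at about (140,193), (137,232) and (174,232), and the pot at (176,194). The kiln is centred near (264,184), with its loaded lamps at (247,155) and (280,157). The wheel is at (381,202) with its handle near (410,197). The side view agrees.

```bash
cat >> h.py <<'E'
from scipy.optimize import least_squares
def lamps(P,zt,box):
    m=((P[...,2]>zt-.006)&(P[...,2]<zt+.006)&(P[...,0]>box[0])&(P[...,0]<box[1])&(P[...,1]>box[2])&(P[...,1]<box[3])).astype(np.uint8)
    n,l,s,_=cv2.connectedComponentsWithStats(m,connectivity=8);out=[]
    for i in range(1,n):
        if s[i,4]<25: continue
        q=P[l==i][:,:2]
        r=least_squares(lambda p:np.hypot(*(q-p).T)-.026,q.mean(0),loss="soft_l1",f_scale=.002).x
        d=q-r;k=np.hypot(*d.T);f=d[k>max(.032,k.max()-.006)]
        out.append((r.round(4),s[i,4],k.max().round(3),np.degrees(np.arctan2(*f.mean(0)[::-1])).round(0) if len(f) else None))
    return out
E
python3 - <<'E'
from h import *
for n in("top","side"):
    c=dict(np.load(n+"0.npz"));P=pts(c);F=c["frame"].astype(int)
    hsv=cv2.cvtColor(c["frame"],cv2.COLOR_RGB2HSV)
    print(n,"board");[print(*x) for x in lamps(P,.083,(.2,.5,.15,.5))]
    print("shelf");[print(*x) for x in lamps(P,.131,(.3,.7,-.15,.15))]
    for nm,m in (("shelf",(abs(P[...,2]-.104)<.006)),("board",(abs(P[...,2]-.056)<.006))):
        m&=(P[...,0]>.15)&(P[...,0]<.75)&(abs(P[...,1])<.55)
        k,l,s,_=cv2.connectedComponentsWithStats(m.astype(np.uint8));i=1+s[1:,4].argmax()
        q=(P[l==i][:,:2]*1000).astype(np.float32);print(nm,cv2.minAreaRect(q))
    red=(F[...,0]>90)&(F[...,1]<40)&(F[...,2]<50)&(abs(P[...,2]-.16)<.012)
    q=P[red];q=q[(abs(q[:,1]+.33)<.12)]
    r=least_squares(lambda p:np.hypot(*(q[:,:2]-p).T)-.062,np.median(q[:,:2],0),loss="soft_l1",f_scale=.003).x
    print("wheel",r,len(q),q[:,:2].min(0),q[:,:2].max(0))
    m=(P[...,2]>.19)&(P[...,2]<.25)&(np.hypot(P[...,0]-r[0],P[...,1]-r[1])<.09);q=P[m];t=q[q[:,2]>.226]
    print("handle",len(q),q.mean(0),"top",len(t),t.mean(0))
    cr=c["frame"][110:270,100:450] if n=="top" else c["frame"][90:370,150:350]
    cv2.imwrite(f"pics/{n}z.png",cv2.resize(cr[...,::-1],None,fx=2.1,fy=2.1,interpolation=cv2.INTER_CUBIC))
E
```

```text
top board
[0.4491 0.3643] 131 0.037 -12.0
[0.4449 0.2575] 133 0.037 21.0
shelf
[0.6613 0.0501] 133 0.037 -56.0
[ 0.6523 -0.042 ] 133 0.037 29.0
shelf ((589.602294921875, 0.5457763671875), (238.29869079589844, 240.6099395751953), 88.104248046875)
board ((498.5115966796875, 311.2448425292969), (241.27328491210938, 228.4703826904297), 86.5409164428711)
  return _methods._mean(a, axis=axis, dtype=dtype,
  ret = um.true_divide(
Traceback (most recent call last):
ValueError: Initial guess is outside of provided bounds
```

Run:
```python
from h import *
for n in("top","side"):
    c=dict(np.load(n+"0.npz"));P=pts(c)
    hsv=cv2.cvtColor(c["frame"],cv2.COLOR_RGB2HSV).astype(int)
    print(n,"board");[print(*x) for x in lamps(P,.083,(.36,.62,.18,.45))]
    print("shelf");[print(*x) for x in lamps(P,.131,(.45,.72,-.13,.13))]
    red=((hsv[...,0]<8)|(hsv[...,0]>172))&(hsv[...,1]>170)&(abs(P[...,2]-.16)<.014)&(abs(P[...,1]+.33)<.15)
    q=P[red]
    r=least_squares(lambda p:np.hypot(*(q[:,:2]-p).T)-.062,(q[:,:2].min(0)+q[:,:2].max(0))/2,loss="soft_l1",f_scale=.003).x
    print("wheel",r,len(q),q[:,:2].min(0),q[:,:2].max(0))
    m=(P[...,2]>.19)&(P[...,2]<.25)&(np.hypot(P[...,0]-r[0],P[...,1]-r[1])<.09);q=P[m];t=q[q[:,2]>.228]
    print("handle",len(q),q.mean(0),"top",len(t),t.mean(0))
    for nm,lo,hi in(("prop",.04,.075),):
        m=((P[...,2]>lo)&(P[...,2]<hi)&(P[...,0]<.75)&(P[...,0]>.3)&(abs(P[...,1])<.45)).astype(np.uint8)
        k,l,s,_=cv2.connectedComponentsWithStats(m)
        for i in range(1,k):
            if 30<s[i,4]<900: print(nm,s[i,4],P[l==i].mean(0).round(3),P[l==i][:,2].max().round(3))
    cr=c["frame"][110:270,100:450] if n=="top" else c["frame"][90:370,150:350]
    cv2.imwrite(f"pics/{n}z.png",cv2.resize(cr[...,::-1],None,fx=2.1,fy=2.1,interpolation=cv2.INTER_CUBIC))
```

```text
top board
[0.5597 0.3637] 123 0.037 17.0
[0.5518 0.2567] 28 0.028 None
[0.4491 0.3643] 131 0.037 -12.0
[0.4449 0.2575] 133 0.037 21.0
shelf
[0.6613 0.0501] 133 0.037 -56.0
[ 0.6523 -0.042 ] 133 0.037 29.0
wheel [ 0.51716735 -0.30727313] 1007 [ 0.45077263 -0.37244161] [ 0.58397683 -0.23923481]
handle 128 [ 0.52351561 -0.36275361  0.22206473] top 68 [ 0.52446827 -0.36581852  0.23295196]
prop 107 [0.737 0.208 0.065] 0.075
prop 244 [ 0.704 -0.351  0.048] 0.054
prop 71 [0.673 0.135 0.073] 0.075
prop 93 [ 0.662 -0.141  0.073] 0.075
prop 499 [ 0.609 -0.199  0.063] 0.075
prop 33 [ 0.567 -0.139  0.073] 0.075
prop 175 [0.561 0.369 0.064] 0.075
prop 116 [0.557 0.264 0.064] 0.075
prop 105 [0.509 0.14  0.073] 0.075
prop 251 [ 0.498 -0.184  0.068] 0.075
prop 88 [ 0.494 -0.429  0.068] 0.075
prop 45 [ 0.485 -0.351  0.063] 0.075
prop 266 [ 0.452 -0.009  0.072] 0.075
prop 190 [0.449 0.37  0.064] 0.075
prop 191 [0.445 0.261 0.064] 0.075
prop 120 [ 0.369 -0.096  0.049] 0.054
side board
[0.5492 0.2604] 36 0.027 None
[0.4431 0.26  ] 187 0.035 20.0
[0.5497 0.2562] 76 0.028 None
[0.5578 0.366 ] 234 0.036 18.0
[0.4471 0.3668] 236 0.037 -12.0
shelf
[ 0.651  -0.0406] 114 0.036 30.0
[0.6598 0.0525] 131 0.035 -60.0
wheel [ 0.51668727 -0.30360548] 524 [ 0.45067474 -0.37059644] [ 0.58241199 -0.23650704]
handle 87 [ 0.52315635 -0.36061074  0.21639749] top 24 [ 0.52318152 -0.36372489  0.23221223]
prop 170 [ 0.698 -0.348  0.046] 0.054
prop 32 [ 0.482 -0.29   0.065] 0.075
prop 387 [ 0.606 -0.201  0.06 ] 0.075
prop 105 [ 0.493 -0.217  0.064] 0.075
prop 94 [ 0.367 -0.092  0.049] 0.054
prop 179 [0.737 0.217 0.063] 0.074
prop 101 [0.551 0.241 0.066] 0.075
prop 216 [0.441 0.251 0.065] 0.075
prop 279 [0.558 0.359 0.065] 0.075
prop 288 [0.445 0.36  0.065] 0.075
```

View pics/topz.png

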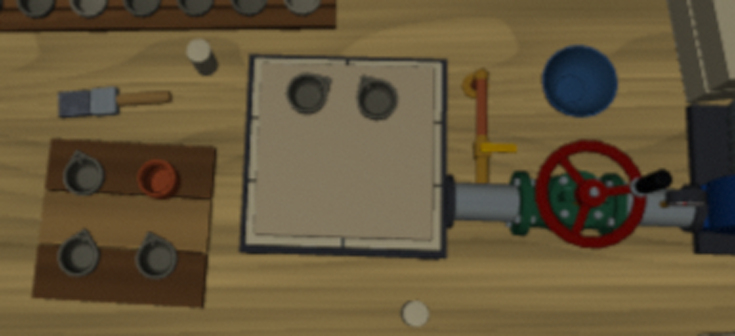

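The crop shows lamp spouts roughly towards +x and the handle at the −y side of the wheel. Averaging both views:

| Thing | Position in world (m) |
|---|---|
| Lamp 1 | (.444, .259) |
| Lamp 2 | (.448, .3655) |
| Kiln | (.590, .000), yaw about −2° |
| Hub | (.517, −.3055) |
| Handle | (.524, −.365) |

I'll bring the tool to yaw 180, so tool (x, y, z) equals world (−x, +y, −z).

{"fn": "apply_moves", "kwargs": {"targets": [[1,0,0,-0.025,0,0,0.0646],[1,0,0,-0.025,0,0,0.0646],[1,0,0,-0.025,0,0,0.0646],[1,0,0,-0.025,0,0,0.0646],[1,-0.0128,0.035,0,0,0,0],[1,-0.0128,0.035,0,0,0,0],[1,-0.0128,0.035,0,0,0,0],[1,-0.0128,0.035,0,0,0,0],[1,-0.0128,0.035,0,0,0,0],[1,-0.0128,0.035,0,0,0,0],[1,-0.0128,0.035,0,0,0,0],[1,-0.0128,0.035,0,0,0,0],[1,-0.0128,0.035,0,0,0,0],[1,-0.0128,0.035,0,0,0,0],[1,-0.0128,0.035,0,0,0,0],[1,-0.0128,0.035,0,0,0,0]], "newtons": 8}}

```text
time_s: 1.43
tcp_pos: [0.42, -0.1984, 0.3227]
eef_rot: [180.0, 0.0, 180.0]
contact_force: [0.8, -0.2, 0.5]
gripper_width: 0.0877
gripper_force: 0.0
```

{"fn": "apply_moves", "kwargs": {"targets": [[1,-0.0018,0.035,0,0,0,0],[1,-0.0018,0.035,0,0,0,0],[1,-0.0018,0.035,0,0,0,0],[1,-0.0018,0.035,0,0,0,0],[1,-0.0018,0.035,0,0,0,0],[1,-0.0018,0.035,0,0,0,0],[1,-0.0018,0.035,0,0,0,0],[1,-0.0018,0.035,0,0,0,0],[1,-0.0018,0.035,0,0,0,0],[1,-0.0018,0.035,0,0,0,0],[1,-0.0018,0.035,0,0,0,0],[1,-0.0018,0.035,0,0,0,0],[1,-0.0018,0.0374,0,0,0,0],[1,0,0,0.036,0,0,0],[1,0,0,0.036,0,0,0],[1,0,0,0.036,0,0,0],[1,0,0,0.036,0,0,0],[1,0,0,0.036,0,0,0]]}}

```text
time_s: 2.93
tcp_pos: [0.4431, 0.257, 0.1411]
eef_rot: [180.0, -0.0, -180.0]
contact_force: [0.2, 0.8, -0.1]
gripper_width: 0.0878
gripper_force: 0.0
```

{"fn": "apply_moves", "kwargs": {"targets": [[1,0,0,0.025,0,0,0],[1,0,0,0.02,0,0,0],[1,0,0,0.0187,0,0,0],[0,0,0,0,0,0,0],[0,0,0,0,0,0,0],[0,0,0,0,0,0,0],[0,0,0,0,0,0,0],[0,0,0,0,0,0,0],[0,0,0,0,0,0,0],[0,0,0,0,0,0,0]], "newtons": 8}}

```text
time_s: 3.77
tcp_pos: [0.4438, 0.2575, 0.0798]
eef_rot: [179.9, 0.0, 180.0]
contact_force: [-1.0, -1.1, 3.6]
gripper_width: 0.0465
gripper_force: 2.0
```

Run:
```python
from h import *
c=capture("side");cv2.imwrite("pics/g1.png",cv2.resize(c["frame"][230:384,190:350][...,::-1],None,fx=4.5,fy=3.8,interpolation=cv2.INTER_CUBIC))
s=get_state();print(s["gripper_width"],s["gripper_force"],s["contact_force"])
```

```text
0.04246492517698093 1.8839667165775609 [ 0.91288982 -1.05992975  3.39505112]
```

View pics/g1.png

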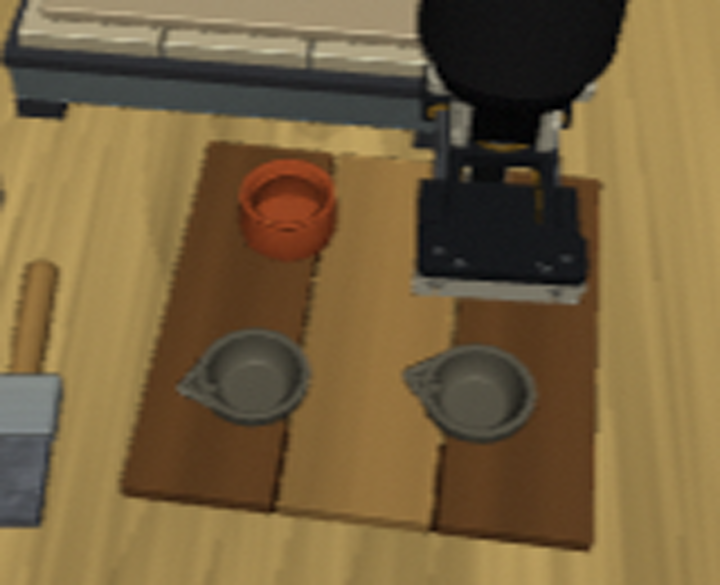

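The side view shows the gripper body hiding the lamp. The other two lamps are undisturbed. The opening has gone under 57 mm, so I'll look from the top camera.

Run:
```python
from h import *
c=capture("top");cv2.imwrite("pics/g2.png",cv2.resize(c["frame"][165:275,95:255][...,::-1],None,fx=4.5,fy=4.5,interpolation=cv2.INTER_CUBIC))
s=get_state();print(s["gripper_width"],s["gripper_force"],s["contact_force"],s["tcp_pos"])
```

```text
0.038742984720109064 1.5571638211986283 [-0.4573251  -0.74246806  3.82483665] [0.44389073 0.25742342 0.07982578]
```

View pics/g2.png

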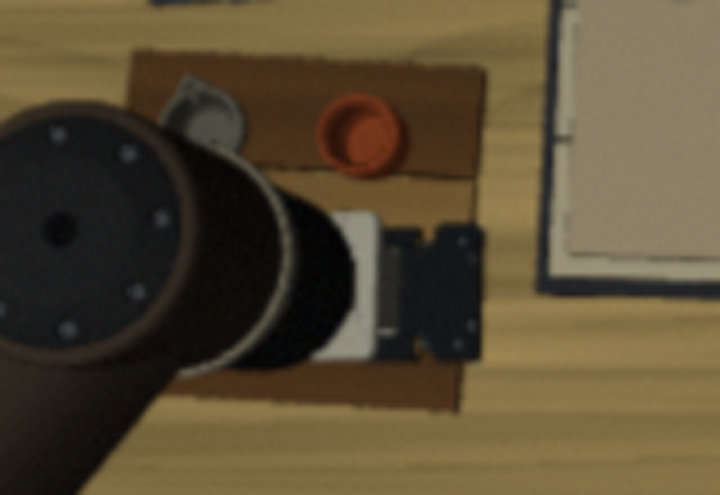

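{"fn": "apply_moves", "kwargs": {"targets": [[0.5,0,0,0,0,0,0],[0.7,0,0,0,0,0,0],[0.8,0,0,0,0,0,0],[1,0,0,0,0,0,0],[1,0,0,0,0,0,0],[1,0,0,0,0,0,0],[1,0,0,0,0,0,0],[1,0,0,0,0,0,0]]}}

```text
time_s: 4.53
tcp_pos: [0.4433, 0.257, 0.0788]
eef_rot: [-180.0, -0.0, 180.0]
contact_force: [-0.3, 0.4, -0.1]
gripper_width: 0.0845
gripper_force: 0.0
```

{"fn": "apply_moves", "kwargs": {"targets": [[1,0,0,-0.03,0,0,0],[1,0,0,-0.04,0,0,0],[1,0,0,-0.04,0,0,0],[1,0,0,-0.04,0,0,0],[1,0,0,-0.04,0,0,0],[1,0,-0.04,0,0,0,0],[1,0,-0.04,0,0,0,0],[1,0,-0.04,0,0,0,0],[1,0,-0.04,0,0,0,0]]}}

```text
time_s: 5.28
tcp_pos: [0.4429, 0.0957, 0.2692]
eef_rot: [180.0, 0.0, -179.9]
contact_force: [1.6, -0.6, 0.3]
gripper_width: 0.0876
gripper_force: 0.0
```

Run:
```python
from h import *
for n in("top","side"):
    c=capture(n);P=pts(c)
    print(n);[print(*x) for x in lamps(P,.083,(.36,.62,.18,.45))]
    if n=="side":cv2.imwrite("pics/g3.png",cv2.resize(c["frame"][230:384,190:350][...,::-1],None,fx=4.5,fy=3.8,interpolation=cv2.INTER_CUBIC))
print(get_state()["tcp_pos"])
```

```text
top
[0.5609 0.3635] 74 0.035 17.0
side
[0.5494 0.2605] 33 0.029 None
[0.4431 0.26  ] 185 0.035 20.0
[0.5493 0.2564] 75 0.028 None
[0.5579 0.3659] 234 0.036 19.0
[0.4471 0.3667] 235 0.037 -13.0
[0.44257433 0.09306993 0.26933797]
```

View pics/g3.png

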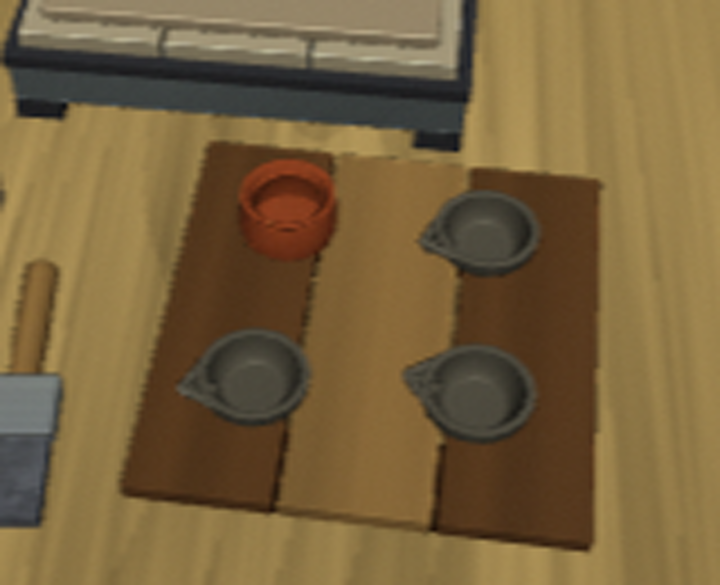

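The view shows all three board lamps exactly where they were, so the lamp was never gripped. I'll check where the fingers actually are relative to the TCP.

Run:
```python
from h import *
s=get_state();t=s["tcp_pos"];print(t,s["gripper_width"])
c=capture("side");P=pts(c)
d=P-t;m=(abs(d[...,0])<.06)&(abs(d[...,1])<.12)&(d[...,2]<.09)&(d[...,2]>-.06)
q=d[m]
for z in np.arange(-.06,.09,.01):
    k=q[(q[:,2]>=z)&(q[:,2]<z+.01)]
    if len(k):print(round(z,3),len(k),k[:,:2].min(0).round(3),k[:,:2].max(0).round(3))
v,u=np.where(m);print(u.min(),u.max(),v.min(),v.max())
f=c["frame"][max(0,v.min()-15):v.max()+15,max(0,u.min()-20):u.max()+20];k=min(6,600/f.shape[0],800/f.shape[1])
cv2.imwrite("pics/g4.png",cv2.resize(f[...,::-1],None,fx=k,fy=k,interpolation=cv2.INTER_CUBIC))
```

```text
[0.44257433 0.09306993 0.26933797] 0.08766466703203585
0.0 9 [-0.01   0.058] [0.011 0.06 ]
0.01 35 [-0.011  0.049] [0.011 0.062]
0.02 50 [-0.01  -0.051] [0.01  0.063]
0.03 64 [-0.011 -0.054] [0.011 0.066]
0.04 46 [-0.011 -0.046] [0.011 0.067]
0.05 1 [ 0.007 -0.04 ] [ 0.007 -0.04 ]
0.06 2 [-0.024  0.087] [0.001 0.088]
0.07 137 [-0.038 -0.049] [0.039 0.091]
0.08 218 [-0.039 -0.082] [0.039 0.091]
288 326 135 202
```

View pics/g4.png

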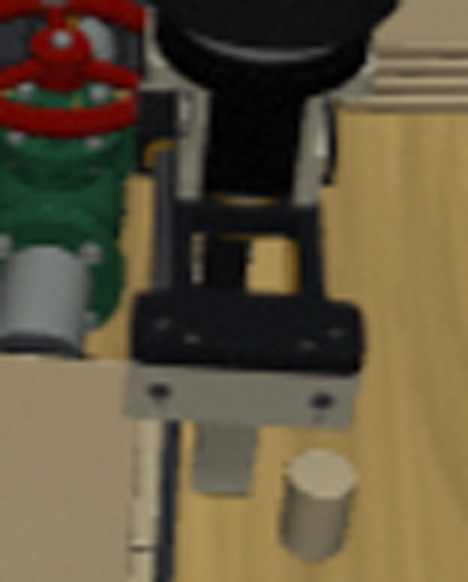

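The picture shows the fingertip ending roughly level with the reported TCP, and the body starting about 72 mm above it. The real fingers therefore sit about 22 mm higher than the pose reports, which fits the tips having skimmed the rim. I'll command all heights 22 mm lower.

{"fn": "apply_moves", "kwargs": {"targets": [[1,0,0.04,0,0,0,0],[1,-0.001,0.04,0,0,0,0],[1,0,0.04,0,0,0,0],[1,0,0.04,0,0,0,0],[1,0,0.006,0.035,0,0,0],[1,0,0,0.04,0,0,0],[1,0,0,0.04,0,0,0],[1,0,0,0.03,0,0,0],[1,0,0,0.03,0,0,0],[1,0,0,0.02,0,0,0],[1,0,0,0.016,0,0,0],[0.6,0,0,0,0,0,0],[0.4,0,0,0,0,0,0],[0.4,0,0,0,0,0,0],[0.4,0,0,0,0,0,0],[0.4,0,0,0,0,0,0],[0.4,0,0,0,0,0,0],[0.4,0,0,0,0,0,0],[0.4,0,0,0,0,0,0]], "newtons": 10}}

```text
time_s: 7.02
tcp_pos: [0.445, 0.2637, 0.0591]
eef_rot: [179.9, 0.1, -180.0]
contact_force: [-1.3, 0.4, 7.4]
gripper_width: 0.055
gripper_force: 10.0
```

{"fn": "apply_moves", "kwargs": {"targets": [[0.4,0,0,-0.01,0,0,0],[0.4,0,0,-0.02,0,0,0],[0.4,0,0,-0.025,0,0,0],[0.4,0,0,-0.025,0,0,0],[0.4,0,0,-0.02,0,0,0],[0.4,-0.0142,-0.034,0,0,0,0],[0.4,-0.0142,-0.034,0,0,0,0],[0.4,-0.0142,-0.034,0,0,0,0],[0.4,-0.0142,-0.034,0,0,0,0],[0.4,-0.0142,-0.034,0,0,0,0],[0.4,-0.0142,-0.034,0,0,0,0],[0.4,0,0,0,0,0,0],[0.4,0,0,0,0,0,0]]}}

```text
time_s: 8.1
tcp_pos: [0.53, 0.0572, 0.1584]
eef_rot: [180.0, -0.0, 179.8]
contact_force: [-0.5, 0.2, -0.2]
gripper_width: 0.0547
gripper_force: 10.0
```

Run:
```python
from h import *
s=get_state();t=s["tcp_pos"];print(t,s["contact_force"],s["gripper_width"],s["gripper_force"])
c=capture("side");P=pts(c)
save(c,"h1")
cv2.imwrite("pics/h1.png",cv2.resize(c["frame"][140:290,180:340][...,::-1],None,fx=4,fy=4,interpolation=cv2.INTER_CUBIC))
```

```text
[0.52996791 0.05718528 0.1584492 ] [-0.50883699  0.19406791 -0.16970817] 0.05473752813993593 9.999774232146592
```

View pics/h1.png

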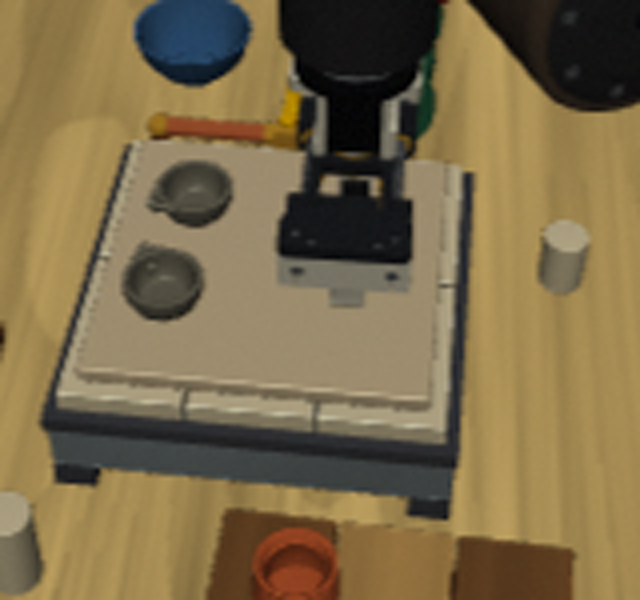

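The view shows a finger over the front half of the shelf with the lamp hidden behind the gripper. The grip holds at 54.7 mm and 10 N, so I'll lower it.

{"fn": "apply_moves", "kwargs": {"targets": [[0.4,0,0,0.02,0,0,0],[0.4,0,0,0.015,0,0,0],[0.4,0,0,0.009,0,0,0],[0.4,0,0,0.004,0,0,0],[0.4,0,0,0.002,0,0,0],[0.4,0,0,0.001,0,0,0],[0.4,0,0,0,0,0,0]]}}

```text
time_s: 8.73
tcp_pos: [0.53, 0.0597, 0.1076]
eef_rot: [180.0, 0.0, -180.0]
contact_force: [-0.3, -0.4, -0.1]
gripper_width: 0.0548
gripper_force: 10.0
```

{"fn": "apply_moves", "kwargs": {"targets": [[0.4,0,0,0.001,0,0,0],[0.4,0,0,0.001,0,0,0],[0.4,0,0,0,0,0,0]]}}

```text
time_s: 8.98
tcp_pos: [0.5304, 0.0596, 0.1069]
eef_rot: [180.0, 0.1, -180.0]
contact_force: [-2.8, 0.9, 9.8]
gripper_width: 0.0548
gripper_force: 10.0
```

{"fn": "apply_moves", "kwargs": {"targets": [[0.4,0,0,-0.001,0,0,0],[0.7,0,0,0,0,0,0],[0.8,0,0,0,0,0,0],[0.9,0,0,0,0,0,0],[1,0,0,0,0,0,0],[1,0,0,-0.01,0,0,0],[1,0,0,-0.035,0,0,0],[1,0,0,-0.035,0,0,0],[1,0,0,-0.04,0,0,0],[1,0.0091,0.034,0,0,0,0],[1,0.0091,0.034,0,0,0,0],[1,0.0091,0.034,0,0,0,0],[1,0.0091,0.034,0,0,0,0],[1,0.0091,0.034,0,0,0,0],[1,0.0091,0.034,0,0,0,0],[1,0.0091,0.034,0,0,0,0],[1,0.0091,0.034,0,0,0,0],[1,0.0091,0.034,0,0,0,0]]}}

```text
time_s: 10.48
tcp_pos: [0.4471, 0.3668, 0.227]
eef_rot: [180.0, 0.0, -180.0]
contact_force: [0.8, -0.4, -0.8]
gripper_width: 0.0875
gripper_force: 0.0
```

Run:
```python
from h import *
print(get_state()["tcp_pos"])
c=capture("top");P=pts(c)
[print(*x) for x in lamps(P,.131,(.45,.72,-.13,.13))]
c=capture("side");P=pts(c)
[print(*x) for x in lamps(P,.131,(.45,.72,-.13,.13))]
[print(*x) for x in lamps(P,.083,(.36,.62,.18,.45))]
```

```text
[0.44710351 0.36680145 0.22704029]
[0.6612 0.0502] 136 0.037 -59.0
[ 0.6523 -0.042 ] 139 0.037 32.0
[0.5301 0.0604] 134 0.037 18.0
[ 0.651  -0.0404] 123 0.037 33.0
[0.6597 0.0526] 136 0.036 -63.0
[0.5284 0.0622] 138 0.037 18.0
[0.5493 0.2606] 32 0.028 None
[0.5491 0.2564] 74 0.028 None
[0.5577 0.3658] 228 0.037 18.0
[0.4472 0.3664] 164 0.037 -13.0
```

Lamp 1 is standing on the shelf at (.529, .061). Next is lamp 2.

{"fn": "apply_moves", "kwargs": {"targets": [[1,0,0,0.035,0,0,0],[1,0,0,0.04,0,0,0],[1,0,0,0.033,0,0,0],[1,0,0,0.025,0,0,0],[1,0,0,0.02,0,0,0],[1,0,0,0.0155,0,0,0],[0.6,0,0,0,0,0,0],[0.4,0,0,0,0,0,0],[0.4,0,0,0,0,0,0],[0.4,0,0,0,0,0,0],[0.4,0,0,0,0,0,0],[0.4,0,0,0,0,0,0],[0.4,0,0,0,0,0,0],[0.4,0,0,0,0,0,0]]}}

```text
time_s: 11.75
tcp_pos: [0.4483, 0.3657, 0.0588]
eef_rot: [179.9, 0.1, -180.0]
contact_force: [-1.0, -1.1, 7.6]
gripper_width: 0.056
gripper_force: 10.0
```

{"fn": "apply_moves", "kwargs": {"targets": [[0.4,0,0,-0.01,0,0,0],[0.4,0,0,-0.025,0,0,0],[0.4,0,0,-0.025,0,0,0],[0.4,0,0,-0.03,0,0,0],[0.4,0,0,-0.02,0,0,0],[0.4,-0.0068,-0.0355,0,0,0,0],[0.4,-0.0068,-0.0355,0,0,0,0],[0.4,-0.0068,-0.0355,0,0,0,0],[0.4,-0.0068,-0.0355,0,0,0,0],[0.4,-0.0068,-0.0355,0,0,0,0],[0.4,-0.0068,-0.0355,0,0,0,0],[0.4,-0.0068,-0.0355,0,0,0,0],[0.4,-0.0068,-0.0355,0,0,0,0],[0.4,-0.0068,-0.0355,0,0,0,0],[0.4,-0.0068,-0.0355,0,0,0,0],[0.4,-0.0068,-0.0355,0,0,0,0],[0.4,-0.0068,-0.0355,0,0,0,0],[0.4,0,0,0,0,0,0]]}}

```text
time_s: 13.25
tcp_pos: [0.5296, -0.0655, 0.168]
eef_rot: [-180.0, -0.0, 179.8]
contact_force: [0.1, 0.5, -0.6]
gripper_width: 0.056
gripper_force: 10.0
```

{"fn": "apply_moves", "kwargs": {"targets": [[0.4,0,0,0.025,0,0,0],[0.4,0,0,0.018,0,0,0],[0.4,0,0,0.01,0,0,0],[0.4,0,0,0.004,0,0,0],[0.4,0,0,0.002,0,0,0],[0.4,0,0,0.001,0,0,0],[0.4,0,0,0,0,0,0]]}}

```text
time_s: 13.83
tcp_pos: [0.5299, -0.0605, 0.1083]
eef_rot: [180.0, 0.1, -180.0]
contact_force: [0.3, 0.3, -0.7]
gripper_width: 0.0554
gripper_force: 10.0
```

{"fn": "apply_moves", "kwargs": {"targets": [[0.4,0,0,0.001,0,0,0],[0.4,0,0,0.001,0,0,0],[0.4,0,0,0.0005,0,0,0],[0.4,0,0,0,0,0,0]]}}

```text
time_s: 14.17
tcp_pos: [0.5301, -0.0605, 0.1067]
eef_rot: [180.0, 0.1, -180.0]
contact_force: [-4.3, 1.7, 10.2]
gripper_width: 0.0556
gripper_force: 10.0
```

{"fn": "apply_moves", "kwargs": {"targets": [[0.4,0,0,-0.001,0,0,0],[0.7,0,0,0,0,0,0],[0.8,0,0,0,0,0,0],[0.9,0,0,0,0,0,0],[1,0,0,0,0,0,0],[1,0,0,-0.01,0,0,0],[1,0,0,-0.035,0,0,0],[1,0,0,-0.04,0,0,0],[1,0,0,-0.04,0,0,0],[1,0,0,-0.04,0,0,0],[1,0.0007,-0.0338,0,0,0,0],[1,0.0007,-0.0338,0,0,0,0],[1,0.0007,-0.0338,0,0,0,0],[1,0.0007,-0.0338,0,0,0,0],[1,0.0007,-0.0338,0,0,0,0]]}}

```text
time_s: 15.42
tcp_pos: [0.5255, -0.2313, 0.2721]
eef_rot: [-180.0, 0.1, -180.0]
contact_force: [0.8, 0.0, -0.2]
gripper_width: 0.0876
gripper_force: 0.0
```

Run:
```python
from h import *
print(get_state()["tcp_pos"])
for n in("top","side"):
    c=capture(n);P=pts(c)
    [print(*x) for x in lamps(P,.131,(.45,.72,-.13,.13))]
    m=(P[...,2]>.1715)&(P[...,2]<.2)&(np.hypot(P[...,0]-.517,P[...,1]+.3055)<.02);print("stem",P[m].max(0) if m.any() else 0,m.sum())
```

```text
[ 0.5255446  -0.23131121  0.27214668]
[0.6608 0.0507] 55 0.029 None
[0.5302 0.0605] 132 0.037 18.0
stem [ 0.52299711 -0.29944848  0.17565914] 12
[ 0.5288 -0.0582] 120 0.036 -16.0
[ 0.6515 -0.0407] 120 0.037 36.0
[0.6598 0.0527] 138 0.035 -60.0
[0.5284 0.062 ] 136 0.036 17.0
stem [ 0.52184918 -0.30153363  0.17468426] 3
```

All four lamps stand on the shelf. The stem is about 7 mm out, which puts the valve roughly 1.3 to 1.7 turns open. Now for the handle.

{"fn": "apply_moves", "kwargs": {"targets": [[1,0.0005,-0.0335,0,0,0,0],[1,0.0005,-0.0335,0,0,0,0],[1,0.0005,-0.0335,0,0,0,0],[1,0.0005,-0.0335,0,0,0,0],[1,0,0,0.03,0,0,0],[1,0,0,0.03,0,0,0],[1,0,0,0.027,0,0,0],[0.3,0,0,0,0,0,0],[0,0,0,0,0,0,0],[0,0,0,0,0,0,0],[0,0,0,0,0,0,0],[0,0,0,0,0,0,0],[0,0,0,0,0,0,0],[0,0,0,0,0,0,0],[0,0,0,0,0,0,0],[0,0,0,0,0,0,0],[0,0,0,0,0,0,0],[0,0,0,0,0,0,0],[0,0,0,0,0,0,0]], "newtons": 25}}

```text
time_s: 17.1
tcp_pos: [0.5242, -0.3679, 0.1845]
eef_rot: [-179.7, 0.1, 180.0]
contact_force: [1.6, -20.3, -5.9]
gripper_width: 0.0225
gripper_force: 25.0
```

```bash
cat >> h.py <<'E'
def circ(hub,p,step,n,r=.06):
    # rows (tool x,y) along the circle at tool yaw 180, starting at commanded p
    a0=np.degrees(np.arctan2(p[1]-hub[1],p[0]-hub[0]));cur=np.array(p[:2],float);out=[]
    for i in range(1,n+1):
        a=np.radians(a0+step*i);q=np.array(hub)+r*np.array([np.cos(a),np.sin(a)])
        d=(q-cur).round(4);cur=cur+d;out.append((float(-d[0].round(4)),float(d[1].round(4))))
    print(round(a0,1),"->",round(a0+step*n,1),cur.round(4));print(out)
E
python3 - <<'E'
from h import *
circ((.5174,-.3084),(.5242,-.368),-18,20)
for n in("top","side"):
    c=dict(np.load(n+"0.npz"));P=pts(c)
    D=np.hypot(P[...,0]-.5174,P[...,1]+.3075)
    print(n,np.sort(P[D<.012][:,2]).round(4), "rim",np.median(P[(abs(D-.062)<.004)&(abs(P[...,2]-.165)<.006)][:,2]))
E
```

```text
-83.5 -> -443.5 [ 0.5242 -0.368 ]
[(0.0188, 0.0008), (0.0175, 0.0066), (0.0147, 0.0117), (0.0104, 0.0156), (0.005, 0.0181), (-0.0008, 0.0188), (-0.0066, 0.0175), (-0.0117, 0.0147), (-0.0156, 0.0104), (-0.0181, 0.005), (-0.0188, -0.0008), (-0.0175, -0.0066), (-0.0147, -0.0117), (-0.0104, -0.0156), (-0.005, -0.0181), (0.0008, -0.0188), (0.0066, -0.0175), (0.0117, -0.0147), (0.0156, -0.0104), (0.0181, -0.005)]
top [0.1126 0.1144 0.1166 0.1169 0.117  0.1175 0.1189 0.1193 0.1228 0.1276
 0.1654 0.1656 0.1657 0.1658 0.1659 0.1659 0.1661 0.1664 0.1664 0.1667
 0.1667 0.1667 0.167  0.167  0.1672 0.1672 0.1672 0.1673 0.1673 0.1674
 0.1674 0.1675 0.1675 0.1676 0.1677 0.1679 0.1679 0.168  0.1681 0.1682
 0.1684 0.1684 0.1687 0.1687 0.1691 0.1692 0.1694 0.1696 0.1696 0.1697
 0.1698 0.1699 0.17   0.1701 0.1702 0.1702 0.1702 0.1704 0.1706 0.1709
 0.171  0.1711 0.1714 0.1715 0.1716 0.1716 0.1717 0.1718 0.1718 0.1719
 0.1719 0.1721 0.1727 0.173  0.1731 0.174  0.175  0.1754 0.1754] rim 0.1646873211207759
side [0.1285 0.1298 0.1324 0.1655 0.1658 0.167  0.1673 0.1676 0.1676 0.1679
 0.168  0.1681 0.1687 0.1687 0.169  0.1691 0.1693 0.17   0.1702 0.1702
 0.1705 0.1705 0.171  0.1724 0.1724 0.1732 0.1745] rim 0.16380691919397333
```

{"fn": "apply_moves", "kwargs": {"targets": [[0,0.0188,-0.0017,0,0,0,0],[0,0.0175,0.0066,0,0,0,0],[0,0.0147,0.0117,0,0,0,0],[0,0.0104,0.0156,0,0,0,0],[0,0.005,0.0181,0,0,0,0],[0,-0.0008,0.0188,0,0,0,0],[0,-0.0066,0.0175,0,0,0,0],[0,-0.0117,0.0147,0,0,0,0],[0,0,0,0,0,0,0]]}}

```text
time_s: 17.85
tcp_pos: [0.4801, -0.2616, 0.1844]
eef_rot: [-179.9, 0.3, -179.9]
contact_force: [7.2, -4.5, -4.2]
gripper_width: 0.0225
gripper_force: 25.0
```

{"fn": "apply_moves", "kwargs": {"targets": [[0,-0.0156,0.0104,0,0,0,0],[0,-0.0181,0.005,0,0,0,0],[0,-0.0188,-0.0008,0,0,0,0],[0,-0.0175,-0.0066,0,0,0,0],[0,-0.0147,-0.0117,0,0,0,0],[0,0,0,0,0,0,0]]}}

```text
time_s: 18.35
tcp_pos: [0.5624, -0.2689, 0.1843]
eef_rot: [-179.8, -0.1, -180.0]
contact_force: [-1.2, -5.7, 4.7]
gripper_width: 0.0221
gripper_force: 25.0
```

Run:
```python
from h import *
circ((.5174,-.3084),(.5174+.06*np.cos(np.radians(42.5)),-.3084+.06*np.sin(np.radians(42.5))),-9,20)
circ((.5174,-.3084),(.5174+.06*np.cos(np.radians(-137.5)),-.3084+.06*np.sin(np.radians(-137.5))),-9,20)
for n in("top","side"):
    c=capture(n);P=pts(c)
    D=np.hypot(P[...,0]-.5174,P[...,1]+.3075)
    print(n,np.sort(P[(D<.012)&(P[...,2]<.19)][:,2])[-15:].round(4))
```

```text
42.5 -> -137.5 [ 0.4731 -0.349 ]
[(-0.0058, -0.0074), (-0.0046, -0.0083), (-0.0032, -0.0088), (-0.0018, -0.0092), (-0.0003, -0.0095), (0.0011, -0.0093), (0.0026, -0.009), (0.004, -0.0086), (0.0053, -0.0078), (0.0064, -0.0069), (0.0074, -0.0058), (0.0083, -0.0045), (0.0088, -0.0033), (0.0092, -0.0017), (0.0095, -0.0004), (0.0093, 0.0012), (0.009, 0.0026), (0.0086, 0.0039), (0.0078, 0.0053), (0.0069, 0.0064)]
-137.5 -> -317.5 [ 0.5617 -0.2678]
[(0.0058, 0.0074), (0.0046, 0.0083), (0.0032, 0.0088), (0.0018, 0.0092), (0.0003, 0.0095), (-0.0011, 0.0093), (-0.0026, 0.009), (-0.004, 0.0086), (-0.0053, 0.0078), (-0.0064, 0.0069), (-0.0074, 0.0058), (-0.0083, 0.0045), (-0.0088, 0.0033), (-0.0092, 0.0017), (-0.0095, 0.0004), (-0.0093, -0.0012), (-0.009, -0.0026), (-0.0086, -0.0039), (-0.0078, -0.0053), (-0.0069, -0.0064)]
top [0.1699 0.17   0.1701 0.1706 0.1706 0.1706 0.1708 0.171  0.1711 0.1714
 0.1716 0.1719 0.1723 0.1727 0.1733]
side [0.1674 0.1678 0.1679 0.168  0.1682 0.1687 0.1687 0.1691 0.1693 0.1693
 0.1696 0.1705 0.1706 0.1711 0.1723]
```

{"fn": "apply_moves", "kwargs": {"targets": [[0,-0.0058,-0.0074,0,0,0,0],[0,-0.0046,-0.0083,0,0,0,0],[0,-0.0032,-0.0088,0,0,0,0],[0,-0.0018,-0.0092,0,0,0,0],[0,-0.0003,-0.0095,0,0,0,0],[0,0,0,0,0,0,0]]}}

```text
time_s: 18.95
tcp_pos: [0.5775, -0.3108, 0.1844]
eef_rot: [-180.0, 0.0, 180.0]
contact_force: [-1.5, -0.6, 2.1]
gripper_width: 0.0224
gripper_force: 25.0
```

{"fn": "apply_moves", "kwargs": {"targets": [[0,0.0011,-0.0093,0,0,0,0],[0,0,0,0,0,0,0]]}}

```text
time_s: 19.12
tcp_pos: [0.5772, -0.312, 0.1842]
eef_rot: [179.4, 0.1, -180.0]
contact_force: [-1.0, 47.7, 18.9]
gripper_width: 0.0226
gripper_force: 25.2
```

{"fn": "apply_moves", "kwargs": {"targets": [[0,0.0026,-0.009,0,0,0,0],[0,0,0,0,0,0,0]]}}

```text
time_s: 19.28
tcp_pos: [0.575, -0.3192, 0.1841]
eef_rot: [179.3, 0.2, -179.9]
contact_force: [-0.3, 50.6, 20.0]
gripper_width: 0.0365
gripper_force: 25.0
```

The wheel hit something hard near −3°, with force jumping to 48 N, and a finger was pushed back. I'll relax the command and let the fingers close again.

{"fn": "apply_moves", "kwargs": {"targets": [[0,-0.002,0.008,0,0,0,0],[0,-0.0015,0.008,0,0,0,0],[0,0,0,0,0,0,0],[0,0,0,0,0,0,0],[0,0,0,0,0,0,0]]}}

```text
time_s: 19.7
tcp_pos: [0.5776, -0.3111, 0.1843]
eef_rot: [179.9, 0.1, -180.0]
contact_force: [0.7, 9.1, 6.1]
gripper_width: 0.0221
gripper_force: 25.0
```

Run:
```python
from h import *
s=get_state();print({k:s[k] for k in("tcp_pos","contact_force","gripper_width")})
zz=[]
for n in("top","side","top","side"):
    c=capture(n);P=pts(c)
    D=np.hypot(P[...,0]-.5174,P[...,1]+.3075)
    print(n,np.sort(P[(D<.012)&(P[...,2]<.19)][:,2])[-12:].round(4))
    m=(P[...,2]>.15)&(P[...,2]<.16);
    if n=="side": cv2.imwrite("pics/w1.png",cv2.resize(c["frame"][60:200,210:350][...,::-1],None,fx=4.2,fy=4.2,interpolation=cv2.INTER_CUBIC))
```

```text
{'tcp_pos': array([ 0.57760376, -0.31112991,  0.18434065]), 'contact_force': array([0.6976158 , 9.06197593, 6.11830225]), 'gripper_width': 0.022080830326801065}
top []
side [0.1682 0.1683 0.1684 0.1686 0.1688 0.1689 0.169  0.1696 0.17   0.1701
 0.1702 0.171 ]
top []
side [0.1682 0.1683 0.1684 0.1685 0.1688 0.169  0.1692 0.1696 0.1699 0.1705
 0.1707 0.172 ]
```

View pics/w1.png

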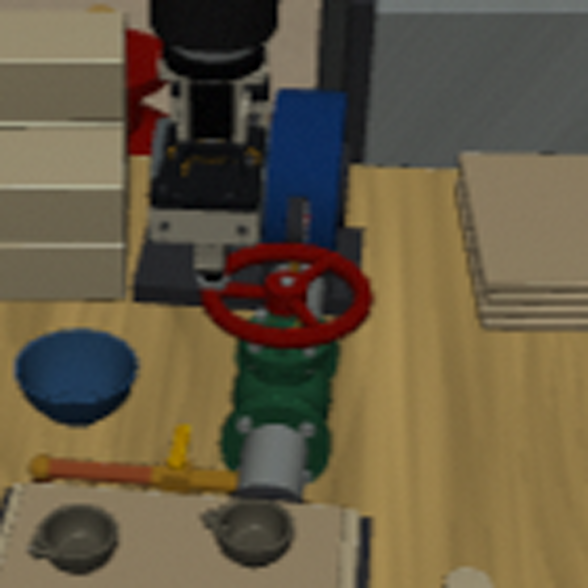

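The last picture shows the wheel clear of obstacles with the gripper on its handle. The stem is at 3 mm, so this is the stop, with the handle at about −2.5°. Next is two turns counter-clockwise.

Run:
```python
from h import *
a=np.radians(-2.5);circ((.5174,-.3084),(.5174+.06*np.cos(a),-.3084+.06*np.sin(a)),18,20)
```

```text
-2.5 -> 357.5 [ 0.5773 -0.311 ]
[(0.0021, 0.0187), (0.0078, 0.017), (0.0127, 0.0139), (0.0163, 0.0092), (0.0184, 0.0038), (0.0187, -0.0022), (0.0171, -0.0077), (0.0138, -0.0127), (0.0092, -0.0164), (0.0038, -0.0184), (-0.0021, -0.0186), (-0.0078, -0.0171), (-0.0127, -0.0138), (-0.0163, -0.0093), (-0.0184, -0.0037), (-0.0187, 0.0021), (-0.0171, 0.0078), (-0.0138, 0.0127), (-0.0093, 0.0163), (-0.0037, 0.0184)]
```

{"fn": "apply_moves", "kwargs": {"targets": [[0,0.0021,0.02,0,0,0,0],[0,0.0078,0.017,0,0,0,0],[0,0.0127,0.0139,0,0,0,0],[0,0.0163,0.0092,0,0,0,0],[0,0.0184,0.0038,0,0,0,0],[0,0.0187,-0.0022,0,0,0,0],[0,0.0171,-0.0077,0,0,0,0],[0,0.0138,-0.0127,0,0,0,0],[0,0.0092,-0.0164,0,0,0,0],[0,0.0038,-0.0184,0,0,0,0]]}}

```text
time_s: 20.73
tcp_pos: [0.4574, -0.3062, 0.1844]
eef_rot: [-180.0, 0.2, 180.0]
contact_force: [12.1, 3.7, -4.3]
gripper_width: 0.0224
gripper_force: 25.0
```

{"fn": "apply_moves", "kwargs": {"targets": [[0,-0.0021,-0.0186,0,0,0,0],[0,-0.0078,-0.0171,0,0,0,0],[0,-0.0127,-0.0138,0,0,0,0],[0,-0.0163,-0.0093,0,0,0,0],[0,-0.0184,-0.0037,0,0,0,0],[0,-0.0187,0.0021,0,0,0,0],[0,-0.0171,0.0078,0,0,0,0],[0,-0.0138,0.0127,0,0,0,0],[0,-0.0093,0.0163,0,0,0,0],[0,-0.0037,0.0184,0,0,0,0]]}}

```text
time_s: 21.57
tcp_pos: [0.5776, -0.313, 0.1843]
eef_rot: [-179.8, 0.0, 179.9]
contact_force: [-4.0, -3.3, 4.8]
gripper_width: 0.0226
gripper_force: 25.0
```

One turn is done and the path tracks well. Second turn now.

{"fn": "apply_moves", "kwargs": {"targets": [[0,0.0021,0.0187,0,0,0,0],[0,0.0078,0.017,0,0,0,0],[0,0.0127,0.0139,0,0,0,0],[0,0.0163,0.0092,0,0,0,0],[0,0.0184,0.0038,0,0,0,0],[0,0.0187,-0.0022,0,0,0,0],[0,0.0171,-0.0077,0,0,0,0],[0,0.0138,-0.0127,0,0,0,0],[0,0.0092,-0.0164,0,0,0,0],[0,0.0038,-0.0184,0,0,0,0]]}}

```text
time_s: 22.4
tcp_pos: [0.4574, -0.3062, 0.1844]
eef_rot: [-180.0, 0.2, 180.0]
contact_force: [13.2, 3.3, -5.3]
gripper_width: 0.0224
gripper_force: 25.0
```

{"fn": "apply_moves", "kwargs": {"targets": [[0,-0.0021,-0.0186,0,0,0,0],[0,-0.0078,-0.0171,0,0,0,0],[0,-0.0127,-0.0138,0,0,0,0],[0,-0.0163,-0.0093,0,0,0,0],[0,-0.0184,-0.0037,0,0,0,0],[0,-0.0187,0.0021,0,0,0,0],[0,-0.0171,0.0078,0,0,0,0],[0,-0.0138,0.0127,0,0,0,0],[0,-0.0093,0.0163,0,0,0,0],[0,-0.0037,0.0184,0,0,0,0],[0,0,0.0005,0,0,0,0],[0,0,0,0,0,0,0],[0,0,0,0,0,0,0],[0,0,0,0,0,0,0]]}}

```text
time_s: 23.57
tcp_pos: [0.5775, -0.3108, 0.1844]
eef_rot: [-180.0, 0.1, 180.0]
contact_force: [3.7, 2.8, 2.8]
gripper_width: 0.0221
gripper_force: 25.0
```

Run:
```python
from h import *
s=get_state();print({k:s[k] for k in("time_s","tcp_pos","contact_force","gripper_width","gripper_force")})
c=capture("side");P=pts(c)
[print(*x) for x in lamps(P,.131,(.45,.72,-.13,.13))]
D=np.hypot(P[...,0]-.5174,P[...,1]+.3075)
print(np.sort(P[(D<.012)&(P[...,2]<.19)][:,2])[-8:].round(4))
```

```text
{'time_s': 23.5667, 'tcp_pos': array([ 0.57746213, -0.31075048,  0.18435569]), 'contact_force': array([3.6791696 , 2.79077216, 2.75004478]), 'gripper_width': 0.022101403894678975, 'gripper_force': 25.00032109015592}
[ 0.5289 -0.0581] 113 0.035 -11.0
[ 0.651  -0.0408] 112 0.037 33.0
[0.6597 0.0524] 137 0.036 -63.0
[0.5284 0.0623] 140 0.037 17.0
[0.1724 0.1741 0.1743 0.1745 0.175  0.1757 0.1765 0.1782]
```

```bash
python3 -c "
from plant import close_job;print(close_job())"
```

```text
the job is handed in; nothing more can be done
None
```

I handed the job in at 23.6 s: four lamps stand on the hearth, and the valve was screwed to its stop and backed off two turns, with the handle still gripped at 25 N; no pass/fail verdict came back.

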